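# Release the folding brace and shut the camera case

### The arm

A 6-joint arm with a two-finger parallel gripper is mounted at the origin on the work surface. World frame = base frame: x ahead of the robot, y to its left, z up, the work surface at z = 0. Lengths are in m, angles in rad, forces in N, time in s.
With the tool pointing down it reaches from about 0.4 to 0.825 m from the base axis. Payload 7 kg.
Tool frame: the origin (TCP) lies at the very end of the fingers, on their centre line; the grasp point (between the pads) lies 19 mm behind it; z points along the fingers, y is the line along which they close (so a half turn about z gives the same grasp; the last joint's range is limited). The gripper opens to 85 mm and grips with 20 to 120 N. Pads are 22 mm wide; open, the fingers measure 114 mm over their backs; the gripper's body (76 mm by 85 mm) begins 54 mm behind the grasp point. The pads swing forward as they close: fully open they stand 13 mm farther back than shut.
Start: joints at [1.566, 0.359, 0.012, 0, -1.224, -0.288], TCP at [0.195, 0.646, 0.231] pointing down, gripper open.
Joint ranges: [-3.07, 3.07], [-1.43, 2.12], [-1.02, 1.25], [-3.03, 1.67], [-3.05, -0], [-3.03, 3.03]. Speed limits (rad/s): [2.39, 2.39, 3.01, 3.14, 3.14, 3.14].

### API

Orientations are given as [roll, pitch, yaw] about the fixed x, y, z axes, in that order (R = Rz(yaw) Ry(pitch) Rx(roll)).
In Python, from plant import r gives the robot as it stands.
- The arm moves only by the tool jog_arm, never from a script. Its argument "steps" is a list of rows, each a list of 3 entries, a list of its own where there are three numbers: the opening, from -1 (shut) to 1 (fully open), so that 0 is half open, then the shift along the world's x, y, z in units of 0.03 m (1.0 is 0.03 m), then the turn, a rotation vector about the world's x, y, z in units of 0.12 rad (1.0 is 0.12 rad). A call has 1 to 5 rows; each row shifts and turns the commanded pose from where the row before left it; what a row does not reach is not made up. A row lasts 1/12 s, in which the tool goes at most 41.7 mm and 7.16 degrees, less where a joint would pass 70% of its speed; a pose out of reach is approached as far as the arm can. A call with a number of a shift or a turn outside -1 to 1 is refused whole. A call with a gripper value outside its range is refused whole. The fingers move at their own pace and stop on an object; "grip_force" is the grip in N (left out, the last holds). Time passes only in rows, so rows that do not move let the fingers close. It gives the time, the measured TCP pose, the force, the opening and the grip force at its end, in the units of the state.
- r.sense(): the state, without advancing time (a new reading comes with each control period).
- r.grab_frame(name): name is "scene" or "top"; returns a dict with "color" (420x560x3 uint8, red, green, blue), "vertical_fov" (degrees; the focal length in pixels is half the picture's height over the tangent of half this angle, whatever the lens; pixels are square), "cx", "cy" (the principal point, pixels), "rvec" (rotation vector, rad) and "tvec" (3), from world to camera coordinates, as OpenCV has them. Camera axes: x right, y down, z forward; pixel columns grow to the right and rows downward; lengths in m; the calibration is good to about 2 mm. A picture is of the moment at which its call begins. There is no depth.
- r.hand_in(): hands the job in; it is judged then, once.
The state is a dict: "time_s": time; "qpos": joint angles; "joint_velocities": joint speeds; "tau": joint torques, N m; "ee_pos": TCP position; "orientation": TCP orientation; "ft_force": force on the tool from outside, world axes, zero at the start; "wrist_torque": the same for the moment, N m; "finger_gap": opening from 0.0 (shut) to 1.0 (fully open); "gripper_force": force on a finger pad.
Only numpy, scipy, OpenCV 4.12 (cv2) and the standard library are available. Lean on these libraries where they do the work, as an engineer would, in place of code of your own. Each camera call takes 0.05 s, during which the arm holds its last target. There are 200 camera calls.

### The job

Shut the plywood camera case: its lid is propped open on a folding brace whose knee has locked past straight. First raise the lid a little more, by feel and without touching the brace, only until the brace is drawn straight and taut but not strained; leave the lid there, push the knee gently just through to its folding side, then bring the lid down gently until it is fully shut, leaving the other goods where they are.

Things in the scene. Friction and masses are not known exactly. Their poses are not given: they have to be found in the camera images.
- case: Fixed open plywood case, 190 (x) by 300 (y) by 110 high, walls 8 mm. Origin: centre of its underside. Its -x side is the front (towards the robot), +x the hinge side, z up.
- hinge_mid (a point): Middle of the lid's hinge axis, at the case's far (+x) top edge: 95 mm in case x from the case's centre, 110 mm up. The axis runs along case y.
- lid (a joint): Lid angle, rad: 0 shut, grows as raised, 1.1 to 1.2 at the start. Raised, it draws the knee to 0 at an angle between 1.25 and 1.41 (differs from start to start) and goes no higher. The lid (190 x 300 x 8 mm plywood, about 0.5 kg) has a stiff hinge: it stays where it is left; moving it takes 6 to 11 N at the bar handle.
- bar_mid (a point): Middle of the lid's bar handle: round steel bar 14 mm thick along case y, 105 mm clear between its two end posts. 235 mm from the hinge axis in the plane of the lid's underside, 45 mm beyond the lid's free edge: at lid angle q it is at hinge_mid + 235 mm * (-cos q in case x, sin q in z). Shut, it is 110 mm up, 38 mm clear of the front wall.
- knee (a joint): Knee angle of the brace, rad: 0 when its two links are in line; negative (about -0.5 to -1.0 at the start) while locked, the knee bulging up and to the front; positive when folding, the knee moving down and to the rear, beside the case. Past +0.15 the brace folds freely as the lid comes down (2.5 when shut); while negative it jams if the lid is pressed down. Taut, it reads -0.1 to +0.1.
- knee_pin (a point): A point on the knee's cross pin, a steel pin 14 mm thick along case y that sticks out 55 mm from the brace outwards (+y), away from the case; free for 18 mm to either side of this point, 190 mm left of the case's middle. Each link is 86 mm long from pivot to pivot.
- brace: Folding steel brace outside the left (+y) wall. Origin: foot pivot, 155 mm to the front of the hinge axis and 15 mm below (+-6 mm along a slot); upper end on the lid, 100 mm from the hinge axis. Taut, its z points up and to the rear, 40 deg above level. A push over 10 N bends it: locked, the knee needs about that or more; taut, 1 to 5 N up to +0.25 rad, some 8 N at +0.4, as it drags the lid.
- foot (a joint): Give of the hard rubber bush at the brace's foot, in m along the brace: 0 unloaded, positive when the brace is pulled, negative when pressed; 1 mm per 25 N. More than 1.3 mm either way (32 N in the brace, 12 N at the bar handle on top of the hinge's stiffness) strains it.
- meter: Loose black light meter, 32 x 62 x 90 mm high, standing to the right of the case; origin at the centre of its underside. Leave alone.
- canister: Loose film canister, 34 mm diameter, 54 mm high, standing to the left of the case; origin at the centre of its underside. Leave alone.
- cap: Loose brass lens cap, 52 mm diameter, 12 mm high, lying to the left of the case; origin at the centre of its underside. Leave alone.

How it is judged:
By the outcome, as a careful person would: the job done as asked, in the order asked, and still so for the second after the job is handed in, with the robot touching nothing.
It also fails if it takes over 72 s, if anything falls off the work surface, if the arm or the gripper's body presses on something with over 40 N, if the wrist force passes 120 N, or if a joint passes its speed limit or range.

## Working session

There is one attempt and no reset: what is moved stays moved. The work goes in short steps, Python scripts to look and compute and a tool call to move; the robot and the scene stay as the last step left them, time stands still between calls to the robot, and variables do not carry over. Pictures are saved under pics/ and viewed, at most 12 in all, crops included, and the job is handed in when it is done.

Besides the shell and the picture viewer there is one more tool, called after ">>>" as name([rows], argument=value, ...), one row to a line, values as JSON. jog_arm: Moves the arm, as the interface text tells. Shifts and turns lie within -1 to 1; 1 stands for 0.03 m of shift or 0.12 rad of turn. Its arguments: {"type":"object","properties":{"steps":{"type":"array"},"grip_force":{"type":"number"}},"required":["steps"]}

```bash
mkdir -p pics
python3 - <<'E'
from plant import r
import cv2,pickle
print(r.sense())
for n in("scene","top"):
    f=r.grab_frame(n);pickle.dump(f,open(n+".pkl","wb"));cv2.imwrite(f"pics/{n}0.png",cv2.resize(f["color"][:,:,::-1],(800,600),interpolation=cv2.INTER_CUBIC))
    print({k:v for k,v in f.items() if k!="color"})
E
```

```text
{'time_s': 0.0, 'qpos': array([ 1.56609921e+00,  3.59397538e-01,  1.10478760e-02, -3.25593607e-04,
       -1.22410229e+00, -2.88084127e-01]), 'joint_velocities': array([ 0.00172739, -0.00090171,  0.00047601,  0.0016587 ,  0.00021981,
       -0.00125014]), 'tau': array([-4.99954167e-04, -5.83322060e+01,  2.93424350e+01,  6.93680003e+00,
       -6.04060799e-03,  7.09664690e-06]), 'ee_pos': array([0.1947212 , 0.64579702, 0.23035644]), 'orientation': array([ 3.13991829e+00, -1.76969139e-04, -2.92891981e-01]), 'ft_force': array([-0.93280513,  0.59819636, -0.14102582]), 'wrist_torque': array([ 0.01996916, -0.05159432,  0.01092112]), 'gripper_force': 0.0, 'finger_gap': 1.0008054158430815}
{'vertical_fov': 47.48616453548905, 'cx': 281.4746655292779, 'cy': 211.18347620556682, 'rvec': array([ 1.70005192,  1.81008592, -0.78644723]), 'tvec': array([-0.0272611 , -0.26144019,  1.79592068])}
{'vertical_fov': 48.45657392686879, 'cx': 278.72335708235363, 'cy': 214.8065310454183, 'rvec': array([ 2.18215346, -2.19540093,  0.09613403]), 'tvec': array([0.0741108 , 0.62523093, 1.24763649])}
```

View pics/scene0.png

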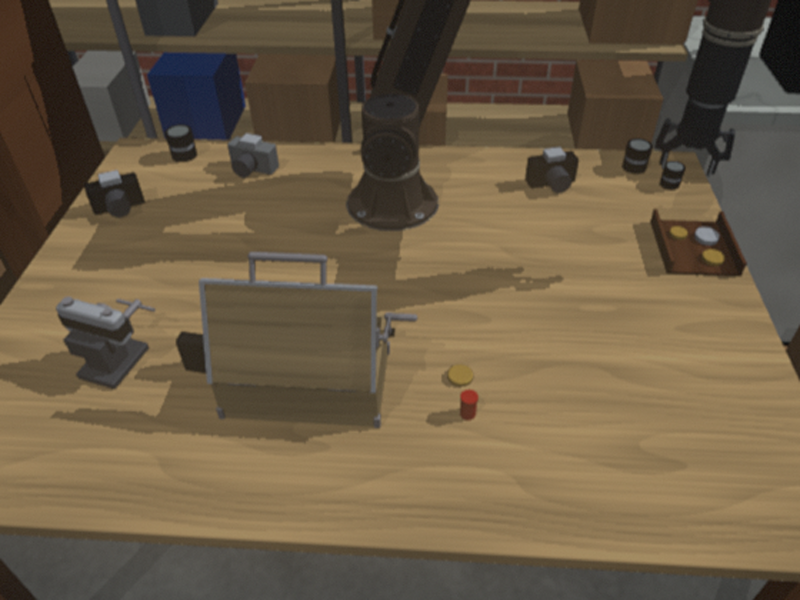

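View pics/top0.png

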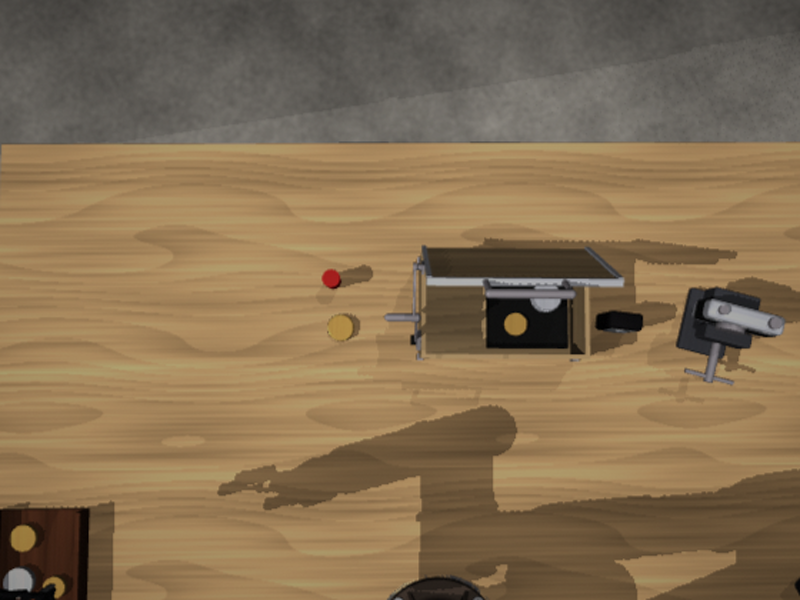

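The scene view looks from the far side. The raised lid's bar runs at (250-326, 257), the knee pin at (385-415, 318) and the feet of the hinge edge at (221, 412) and (378, 422). The top view shows the case at about (420-620, 247-357), the bar at (485-575, 294), the knee pin at (385-418, 317), the cap at (341, 327) and the canister at (331, 278). I'll enlarge for precise points.

Run:
```python
import pickle,cv2
for n,(x,y,w,h) in {"scene":(135,170,160,130),"top":(260,165,180,90)}.items():
    c=pickle.load(open(n+".pkl","rb"))["color"][y:y+h,x:x+w,::-1]
    s=4.5 if n=="scene" else 4.4
    c=cv2.resize(c,None,fx=s,fy=s,interpolation=cv2.INTER_CUBIC)
    c=cv2.convertScaleAbs(c,alpha=1.5,beta=10)
    for i in range(0,w,20): cv2.line(c,(int(i*s),0),(int(i*s),6),(0,0,255),1);cv2.putText(c,str(x+i),(int(i*s),16),0,.35,(0,0,255))
    for i in range(0,h,20): cv2.line(c,(0,int(i*s)),(6,int(i*s)),(0,0,255),1);cv2.putText(c,str(y+i),(8,int(i*s)+4),0,.35,(0,0,255))
    cv2.imwrite(f"pics/{n}1.png",c)
```

```text
(no output)
```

View pics/scene1.png

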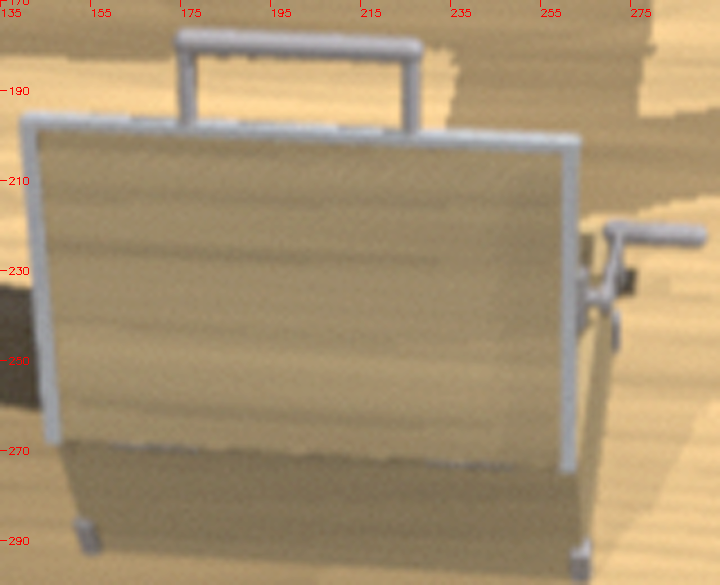

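View pics/top1.png

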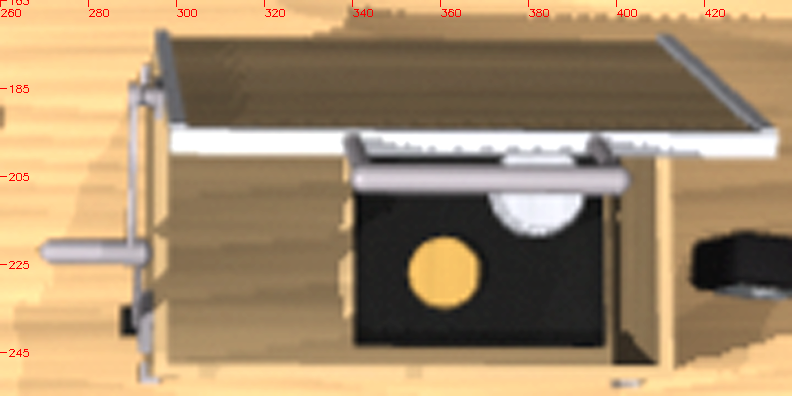

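Crops read as follows. Scene: bar mid (201.4, 180.0), pin tip (291.7, 222.7), lid outer corners (139.9, 196), (263.9, 200.4), (146.1, 268.4), (261, 274.9). Top: bar mid (371.6, 206.1), pin tip (269.3, 222.3), lid edge corners and front wall corners. I'll fit the case pose and lid angle.

```bash
cat > h.py <<'E'
import pickle,cv2,numpy as np
from scipy.optimize import least_squares
def proj(f,P):
    F=f["color"].shape[0]/2/np.tan(np.radians(f["vertical_fov"]/2))
    K=np.array([[F,0,f["cx"]],[0,F,f["cy"]],[0,0,1]])
    return cv2.projectPoints(np.float64(P).reshape(-1,1,3),f["rvec"],f["tvec"],K,None)[0][:,0]
def world(p,L):  # p x,y,yaw; L case pts
    L=np.atleast_2d(L);c,s=np.cos(p[2]),np.sin(p[2])
    return L@np.array([[c,s,0],[-s,c,0],[0,0,1]])+[p[0],p[1],0]
def lid(q,u,y,v=0): return [.095-u*np.cos(q)+v*np.sin(q),y,.11+u*np.sin(q)+v*np.cos(q)]
def knee(q,foot=(-.155,-.015)):
    A=np.array([.095+foot[0],.11+foot[1]]);B=np.array([lid(q,.1,0)[0],lid(q,.1,0)[2]])
    d=B-A;n=np.linalg.norm(d);h=np.sqrt(max(0,.086**2-n*n/4))
    return (A+B)/2+h*np.array([-d[1],d[0]])/n, -2*np.arccos(min(1,n/.172)),A,B
E
python3 - <<'E'
from h import *
S=pickle.load(open("scene.pkl","rb"));T=pickle.load(open("top.pkl","rb"))
s=lambda a,b:(135+a/4.5,170+b/4.5)
t=lambda a,b:(260+a/4.4,165+b/4.4)
def pts(q): return ([lid(q,.235,0),lid(q,.19,-.15,.008),lid(q,.19,.15,.008),lid(q,0,-.15,.008),lid(q,0,.15,.008)],
 [lid(q,.235,0),lid(q,.19,.15,.008),lid(q,.19,-.15,.008),lid(q,.19,.15,0),lid(q,.19,-.15,0),[-.095,.15,.11],[-.095,-.15,.11]])
zs=np.array([s(299,45),s(22,117),s(580,137),s(50,443),s(567,472)])
zt=np.array([t(491,181),t(170,130),t(776,130),t(170,155),t(776,155),t(155,363),t(673,364)])
def res(p):
    a,b=pts(p[3]);return np.r_[(proj(S,world(p,a))-zs).ravel(),(proj(T,world(p,b))-zt).ravel()]
o=least_squares(res,[.6,0,0,1.15],loss="soft_l1");p=o.x
print("fit",p.round(4));print(res(p).reshape(-1,2).round(1).tolist())
w=least_squares(lambda P:np.r_[(proj(S,P)-s(705,237))[0],(proj(T,P)-t(41,252))[0]],[.6,.2,.2])
print("tip",w.x.round(4),w.fun.round(1))
R=world([0,0,-p[2]],w.x-[p[0],p[1],0]);print("tip in case",R.round(4),"model knee",knee(p[3]))
print("bar",world(p,lid(p[3],.235,0)).round(4))
qq=np.arange(1.1,1.5,.01);print("qtaut nominal",[q for q in qq if np.linalg.norm(knee(q)[3]-knee(q)[2])>.172][:1])
w=least_squares(lambda P:(proj(T,[P[0],P[1],.027])-(333/1.4286,278/1.4286))[0],[.7,.2]);print("can",w.x)
w=least_squares(lambda P:(proj(T,[P[0],P[1],.012])-(341/1.4286,327/1.4286))[0],[.7,.2]);print("cap",w.x)
np.save("p.npy",p)
E
```

```text
fit [ 0.6255 -0.1193 -0.0081  1.1254]
[[-0.6, 0.6], [-0.8, 1.1], [-0.8, 2.0], [-1.7, 0.6], [1.3, 0.4], [-0.4, 0.4], [-0.2, 1.2], [-0.1, 1.6], [-0.2, -1.0], [-0.6, -0.6], [-0.4, 1.8], [0.3, 1.7]]
tip [0.5966 0.0954 0.1704] [-0.2  0.  -0.2  0. ]
tip in case [[-0.0306  0.2145  0.1704]] model knee (array([-0.03053506,  0.17579491]), np.float64(-0.9328395354472315), array([-0.06 ,  0.095]), array([0.05191665, 0.20024314]))
bar [[ 0.6192 -0.1193  0.3221]]
qtaut nominal [np.float64(1.3300000000000003)]
can [0.68121716 0.1941633 ]
cap [0.5884393  0.18004713]
```

>>> jog_arm([
  [1,[0.54,-0.95,0.65],[0,0,-0.8]],
  [1,[0.54,-0.95,0.65],[0,0,-0.8]],
  [1,[0.54,-0.95,0.65],[0,0,-0.8]],
  [1,[0.54,-0.95,0.65],[0,0,-0.8]],
  [1,[0.54,-0.95,0.65],[0,0,-0.8]],
])

```text
time_s: 0.52
ee_pos: [0.2762, 0.5021, 0.3292]
orientation: [3.141, -0.0, -0.777]
ft_force: [0.1, 0.5, -0.1]
finger_gap: 0.999
gripper_force: 0.0
```

>>> jog_arm([
  [-0.2,[0.54,-0.95,0.65],[0,0,-0.8]],
  [-0.2,[0.54,-0.95,0.65],[0,0,-0.8]],
  [-0.2,[0.54,-0.95,0.65],[0,0,-0.8]],
  [-0.2,[0.54,-0.95,0.65],[0,0,-0.8]],
  [-0.2,[0.54,-0.95,0.65],[0,0,-0.8]],
])

```text
time_s: 0.93
ee_pos: [0.3571, 0.3595, 0.4271]
orientation: [3.141, 0.0, -1.257]
ft_force: [0.4, 0.5, 0.5]
finger_gap: 0.399
gripper_force: 0.0
```

>>> jog_arm([
  [-0.2,[0.54,-0.95,0],[0,0,-0.8]],
  [-0.2,[0.54,-0.95,0],[0,0,-0.8]],
  [-0.2,[0.54,-0.95,0],[0,0,-0.8]],
  [-0.2,[0.54,-0.95,0],[0,0,0]],
  [-0.2,[0.54,-0.95,0],[0,0,0]],
])

```text
time_s: 1.35
ee_pos: [0.4381, 0.2171, 0.4262]
orientation: [3.141, 0.0, -1.541]
ft_force: [1.6, 0.9, 1.0]
finger_gap: 0.402
gripper_force: 0.0
```

>>> jog_arm([
  [-0.2,[0.5,-0.935,0],[0,0,-0.3]],
  [-0.2,[0.5,-0.935,0],[0,0,0]],
  [-0.2,[0.5,-0.935,0],[0,0,0]],
  [-0.2,[0.5,-0.935,0],[0,0,0]],
  [-0.2,[0.5,-0.935,0],[0,0,0]],
])

```text
time_s: 1.77
ee_pos: [0.5131, 0.0769, 0.4261]
orientation: [3.141, 0.0, -1.577]
ft_force: [0.2, 0.9, -0.0]
finger_gap: 0.398
gripper_force: 0.0
```

>>> jog_arm([
  [-0.2,[0.5,-0.935,0],[0,0,0]],
  [-0.2,[0.5,-0.935,0],[0,0,0]],
  [-0.2,[0.5,-0.935,0],[0,0,0]],
  [-0.2,[0.5,-0.935,0],[0,0,0]],
  [-0.2,[0.5,-0.935,0],[0,0,0]],
])

```text
time_s: 2.18
ee_pos: [0.5882, -0.0633, 0.4259]
orientation: [3.141, 0.0, -1.577]
ft_force: [-0.1, 1.0, 0.3]
finger_gap: 0.406
gripper_force: 0.0
```

>>> jog_arm([
  [-0.2,[0.5,-0.935,0],[0,0,0]],
  [-0.2,[0.5,-0.935,0],[0,0,0]],
  [-0.2,[0,0,-0.5],[0,0,0]],
  [-0.2,[0,0,-0.5],[0,0,0]],
  [-0.2,[0,0,0],[0,0,0]],
])

```text
time_s: 2.6
ee_pos: [0.6169, -0.1182, 0.3922]
orientation: [3.135, 0.001, -1.578]
ft_force: [-0.1, -0.6, -1.5]
finger_gap: 0.403
gripper_force: 0.0
```

Run:
```python
from plant import r
import cv2,numpy as np
a=[]
for n,(x,y,w,h) in {"scene":(135,130,160,160),"top":(320,150,120,120)}.items():
    c=r.grab_frame(n)["color"][y:y+h,x:x+w,::-1]
    a.append(cv2.convertScaleAbs(cv2.resize(c,(400,400),interpolation=cv2.INTER_CUBIC),alpha=1.6,beta=15))
cv2.imwrite("pics/c1.png",np.hstack(a))
print(r.sense()["ee_pos"],r.sense()["ft_force"])
```

```text
[ 0.61756933 -0.11797061  0.39596033] [-0.02503349  0.31452482  0.59809184]
```

View pics/c1.png

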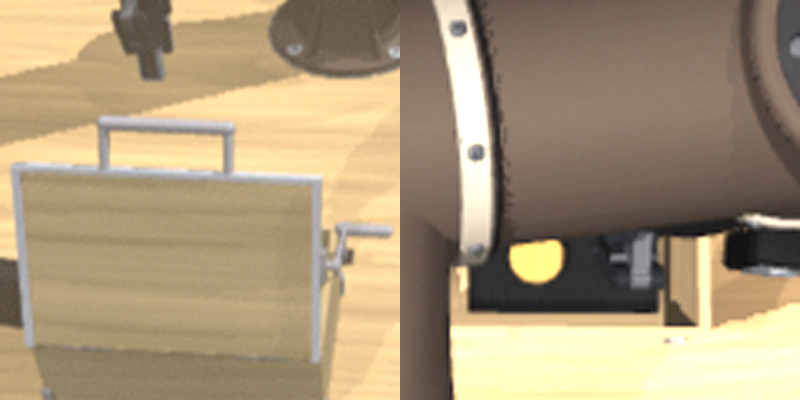

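The scene crop shows the fingertips at about (150, 78), which is (195, 161) in full-frame pixels, above the bar's middle (201, 180). The top view is hidden by the arm. I'll check that against the projection.

Run:
```python
from h import *
S=pickle.load(open("scene.pkl","rb"));p=np.load("p.npy")
print(proj(S,[[.6176,-.118,.396],[.6176,-.118,.322],*world(p,[lid(p[3],.235,0)])]))
```

```text
[[197.34682586 155.15618531]
 [201.47555088 180.21412079]
 [200.82004367 180.60927189]]
```

>>> jog_arm([
  [-0.2,[0,0,-0.8],[0,0,0]],
  [-0.2,[0,0,-0.8],[0,0,0]],
  [-0.2,[0,0,-0.8],[0,0,0]],
  [-0.2,[0,0,-0.7],[0,0,0]],
  [-0.2,[0,0,0],[0,0,0]],
])

```text
time_s: 3.12
ee_pos: [0.6163, -0.117, 0.3001]
orientation: [3.136, 0.001, -1.576]
ft_force: [1.1, 0.4, -0.8]
finger_gap: 0.402
gripper_force: 0.0
```

>>> jog_arm([
  [-0.2,[0.08,0,0.02],[0,0,0]],
  [-0.2,[0.08,0,0.02],[0,0,0]],
])

```text
time_s: 3.28
ee_pos: [0.6237, -0.1178, 0.3071]
orientation: [-3.139, -0.001, -1.576]
ft_force: [-0.5, -1.4, 1.0]
finger_gap: 0.403
gripper_force: 0.0
```

>>> jog_arm([
  [-0.2,[0.08,0,0.02],[0,0,0]],
  [-0.2,[0.08,0,0.02],[0,0,0]],
])

```text
time_s: 3.45
ee_pos: [0.6285, -0.1178, 0.3077]
orientation: [-3.139, -0.0, -1.577]
ft_force: [-0.2, -0.4, 0.2]
finger_gap: 0.4
gripper_force: 0.0
```

>>> jog_arm([
  [-0.2,[0.08,0,0.03],[0,0,0]],
  [-0.2,[0.08,0,0.03],[0,0,0]],
])

```text
time_s: 3.62
ee_pos: [0.6316, -0.1179, 0.3079]
orientation: [3.14, 0.0, -1.577]
ft_force: [-9.4, 1.1, 1.6]
finger_gap: 0.406
gripper_force: 4.6
```

>>> jog_arm([
  [-0.2,[0.08,0,0.03],[0,0,0]],
  [-0.2,[0.08,0,0.03],[0,0,0]],
])

```text
time_s: 3.78
ee_pos: [0.6347, -0.1179, 0.3093]
orientation: [3.136, 0.0, -1.577]
ft_force: [-10.3, 2.2, 4.1]
finger_gap: 0.399
gripper_force: 5.2
```

>>> jog_arm([
  [-0.2,[0.08,0,0.03],[0,0,0]],
  [-0.2,[0.08,0,0.03],[0,0,0]],
])

```text
time_s: 3.95
ee_pos: [0.6395, -0.118, 0.3114]
orientation: [3.137, -0.0, -1.577]
ft_force: [-10.7, 2.1, 5.8]
finger_gap: 0.401
gripper_force: 5.3
```

>>> jog_arm([
  [-0.2,[0.08,0,0.05],[0,0,0]],
  [-0.2,[0.08,0,0.05],[0,0,0]],
])

```text
time_s: 4.12
ee_pos: [0.6445, -0.118, 0.3136]
orientation: [3.136, 0.0, -1.577]
ft_force: [-6.8, -0.3, -1.5]
finger_gap: 0.402
gripper_force: 3.7
```

>>> jog_arm([
  [-0.2,[0.08,0,0.04],[0,0,0]],
  [-0.2,[0.08,0,0.04],[0,0,0]],
])

```text
time_s: 4.28
ee_pos: [0.6492, -0.118, 0.3155]
orientation: [3.136, 0.0, -1.577]
ft_force: [-6.8, 0.1, -2.8]
finger_gap: 0.4
gripper_force: 3.5
```

>>> jog_arm([
  [-0.2,[0.04,0,0.015],[0,0,0]],
  [-0.2,[0.04,0,0.015],[0,0,0]],
])

```text
time_s: 4.45
ee_pos: [0.6517, -0.1181, 0.3164]
orientation: [3.136, 0.0, -1.577]
ft_force: [-7.3, 0.5, -1.2]
finger_gap: 0.404
gripper_force: 3.8
```

>>> jog_arm([
  [-0.2,[0.04,0,0.015],[0,0,0]],
  [-0.2,[0.04,0,0.015],[0,0,0]],
])

```text
time_s: 4.62
ee_pos: [0.654, -0.1181, 0.3173]
orientation: [3.136, 0.0, -1.577]
ft_force: [-7.4, -0.8, -1.5]
finger_gap: 0.4
gripper_force: 3.7
```

>>> jog_arm([
  [-0.2,[0.03,0,0.011],[0,0,0]],
])

```text
time_s: 4.7
ee_pos: [0.6549, -0.1181, 0.3175]
orientation: [3.136, 0.0, -1.577]
ft_force: [-8.0, -0.4, -2.2]
finger_gap: 0.401
gripper_force: 3.7
```

>>> jog_arm([
  [-0.2,[0.03,0,0.011],[0,0,0]],
])

```text
time_s: 4.78
ee_pos: [0.6558, -0.1181, 0.3178]
orientation: [3.136, 0.0, -1.577]
ft_force: [-8.1, -0.4, -1.9]
finger_gap: 0.401
gripper_force: 3.7
```

>>> jog_arm([
  [-0.2,[0.03,0,0.01],[0,0,0]],
])

```text
time_s: 4.87
ee_pos: [0.6567, -0.1182, 0.3182]
orientation: [3.136, -0.0, -1.577]
ft_force: [-8.0, -0.6, -2.5]
finger_gap: 0.398
gripper_force: 3.8
```

>>> jog_arm([
  [-0.2,[0.03,0,0.01],[0,0,0]],
])

```text
time_s: 4.95
ee_pos: [0.6576, -0.1182, 0.3185]
orientation: [3.136, -0.0, -1.577]
ft_force: [-7.3, -1.1, -2.9]
finger_gap: 0.4
gripper_force: 3.8
```

>>> jog_arm([
  [-0.2,[0.03,0,0.01],[0,0,0]],
])

```text
time_s: 5.03
ee_pos: [0.6585, -0.1181, 0.3188]
orientation: [3.136, 0.0, -1.577]
ft_force: [-7.1, -0.9, -1.7]
finger_gap: 0.4
gripper_force: 3.8
```

>>> jog_arm([
  [-0.2,[0.03,0,0.01],[0,0,0]],
])

```text
time_s: 5.12
ee_pos: [0.6593, -0.1182, 0.3191]
orientation: [3.136, -0.0, -1.577]
ft_force: [-7.8, -1.3, -1.3]
finger_gap: 0.398
gripper_force: 3.9
```

Run:
```python
from plant import r
import cv2
x,y,w,h=240,180,70,90
f=r.grab_frame("scene");import pickle;pickle.dump(f,open("s2.pkl","wb"))
c=cv2.convertScaleAbs(cv2.resize(f["color"][y:y+h,x:x+w,::-1],None,fx=6,fy=6,interpolation=cv2.INTER_CUBIC),alpha=1.6,beta=15)
cv2.imwrite("pics/c2.png",c)
```

```text
(no output)
```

View pics/c2.png

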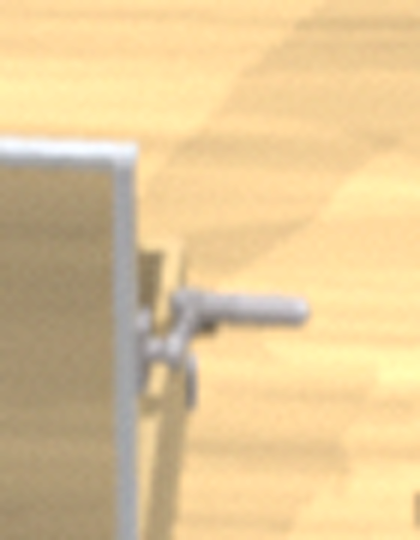

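The pin tip is at crop (305, 313), which is (290.8, 232.2) in full-frame pixels. I'll compare it with the brace model for both pictures.

Run:
```python
from h import *
S=pickle.load(open("scene.pkl","rb"));p=np.load("p.npy")
for nm,d in {"x":(-1,0),"z":(0,-1),"brace":(-.766,-.643)}.items():
  for s in np.arange(-.006,.0061,.003):
    ft=(-.155+s*d[0],-.015+s*d[1])
    o=[]
    for q in (1.125,1.263):
        k,a,A,B=knee(q,ft);o+=[proj(S,world(p,[[k[0],.2135,k[1]]]))[0].round(1).tolist(),round(a,2)]
    qq=np.arange(1.1,1.5,.003);qt=[q for q in qq if np.hypot(*(knee(q,ft)[3]-knee(q,ft)[2]))>.172][:1]
    print(nm,round(s,3),o,np.round(qt,3))
print("obs 291.7,222.7 ; 290.8,232.2")
```

```text
x -0.006 [[291.1, 220.4], np.float64(-1.04), [290.7, 226.9], np.float64(-0.68)] [1.376]
x -0.003 [[291.1, 220.8], np.float64(-0.99), [290.6, 227.8], np.float64(-0.6)] [1.352]
x 0.0 [[291.0, 221.2], np.float64(-0.93), [290.6, 228.9], np.float64(-0.51)] [1.325]
x 0.003 [[291.0, 221.7], np.float64(-0.88), [290.5, 230.4], np.float64(-0.39)] [1.301]
x 0.006 [[291.0, 222.2], np.float64(-0.81), [290.5, 232.8], np.float64(-0.21)] [1.274]
z -0.006 [[291.1, 218.9], np.float64(-1.03), [290.7, 225.6], np.float64(-0.67)] [1.367]
z -0.003 [[291.1, 220.0], np.float64(-0.99), [290.6, 227.1], np.float64(-0.59)] [1.346]
z 0.0 [[291.0, 221.2], np.float64(-0.93), [290.6, 228.9], np.float64(-0.51)] [1.325]
z 0.003 [[291.0, 222.4], np.float64(-0.88), [290.5, 230.9], np.float64(-0.4)] [1.304]
z 0.006 [[291.0, 223.7], np.float64(-0.82), [290.4, 233.7], np.float64(-0.26)] [1.28]
brace -0.006 [[291.1, 219.2], np.float64(-1.08), [290.7, 225.4], np.float64(-0.74)] [1.394]
brace -0.003 [[291.1, 220.1], np.float64(-1.01), [290.7, 226.9], np.float64(-0.63)] [1.358]
brace 0.0 [[291.0, 221.2], np.float64(-0.93), [290.6, 228.9], np.float64(-0.51)] [1.325]
brace 0.003 [[291.0, 222.3], np.float64(-0.85), [290.5, 231.5], np.float64(-0.34)] [1.292]
brace 0.006 [[291.0, 223.6], np.float64(-0.76), [290.3, 237.1], np.float64(-0.0)] [1.259]
obs 291.7,222.7 ; 290.8,232.2
```

>>> jog_arm([
  [-0.2,[0.03,0,0.009],[0,0,0]],
])

```text
time_s: 5.25
ee_pos: [0.6602, -0.1182, 0.3193]
orientation: [3.135, -0.0, -1.577]
ft_force: [-7.7, 0.1, -2.0]
finger_gap: 0.4
gripper_force: 4.0
```

>>> jog_arm([
  [-0.2,[0.03,0,0.009],[0,0,0]],
])

```text
time_s: 5.33
ee_pos: [0.6611, -0.1182, 0.3196]
orientation: [3.135, -0.0, -1.577]
ft_force: [-8.8, -0.7, -2.6]
finger_gap: 0.402
gripper_force: 4.1
```

>>> jog_arm([
  [-0.2,[0.02,0,0.006],[0,0,0]],
])

```text
time_s: 5.42
ee_pos: [0.6616, -0.1182, 0.3198]
orientation: [3.135, -0.0, -1.577]
ft_force: [-8.7, 0.4, 0.1]
finger_gap: 0.4
gripper_force: 4.1
```

>>> jog_arm([
  [-0.2,[0.02,0,0.006],[0,0,0]],
])

```text
time_s: 5.5
ee_pos: [0.6622, -0.1182, 0.32]
orientation: [3.135, -0.0, -1.577]
ft_force: [-8.5, -0.5, -1.4]
finger_gap: 0.4
gripper_force: 4.2
```

>>> jog_arm([
  [-0.2,[0.02,0,0.006],[0,0,0]],
])

```text
time_s: 5.58
ee_pos: [0.6627, -0.1182, 0.3201]
orientation: [3.135, -0.0, -1.577]
ft_force: [-8.6, -0.3, -0.4]
finger_gap: 0.401
gripper_force: 4.4
```

>>> jog_arm([
  [-0.2,[0.02,0,0.006],[0,0,0]],
])

```text
time_s: 5.67
ee_pos: [0.6631, -0.1183, 0.3203]
orientation: [3.135, -0.0, -1.577]
ft_force: [-8.6, -1.6, -0.9]
finger_gap: 0.397
gripper_force: 4.7
```

>>> jog_arm([
  [-0.2,[0.02,0,0.005],[0,0,0]],
])

```text
time_s: 5.75
ee_pos: [0.6636, -0.1182, 0.3204]
orientation: [3.134, -0.0, -1.577]
ft_force: [-11.5, 0.0, -1.8]
finger_gap: 0.402
gripper_force: 5.0
```

Run:
```python
from plant import r
import cv2,numpy as np
x,y,w,h=240,180,70,90
g=[r.grab_frame("scene")["color"] for _ in range(3)]
s=r.sense();print(s["ft_force"],s["gripper_force"],s["ee_pos"])
c=cv2.convertScaleAbs(cv2.resize(g[2][y:y+h,x:x+w,::-1],None,fx=6,fy=6,interpolation=cv2.INTER_CUBIC),alpha=1.6,beta=15)
cv2.imwrite("pics/c3.png",c)
```

```text
[-9.9284451  -0.50498924 -1.16650955] 4.681401550769806 [ 0.66363801 -0.1182591   0.32040197]
```

View pics/c3.png

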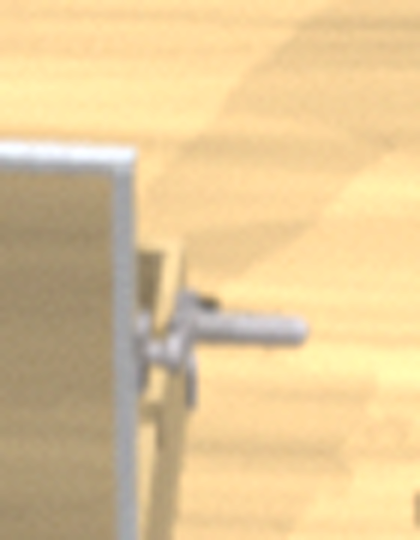

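The pin tip has come down to crop (303, 331), row 235.2. Straight should be about row 237, so it is nearly taut and the force is rising.

>>> jog_arm([
  [-0.2,[0.02,0,0.005],[0,0,0]],
])

```text
time_s: 5.98
ee_pos: [0.664, -0.1182, 0.3205]
orientation: [3.134, -0.0, -1.577]
ft_force: [-10.2, -0.4, -1.2]
finger_gap: 0.399
gripper_force: 5.4
```

>>> jog_arm([
  [-0.2,[0.02,0,0.005],[0,0,0]],
])

```text
time_s: 6.07
ee_pos: [0.6644, -0.1183, 0.3206]
orientation: [3.134, -0.0, -1.578]
ft_force: [-11.8, 1.1, -1.2]
finger_gap: 0.403
gripper_force: 5.9
```

Run:
```python
from plant import r
import cv2,numpy as np,pickle
S=r.grab_frame("scene")["color"];s=r.sense();print(s["ft_force"],s["gripper_force"],s["ee_pos"])
# pin rows: brightness profile over pin columns, old vs new
for f in (pickle.load(open("s2.pkl","rb"))["color"],S):
    a=f[222:246,276:289].astype(float);sat=(a.max(2)-a.min(2)).mean(1);w=np.clip(sat.max()*.6-sat,0,None);print(222+(w*np.arange(24)).sum()/w.sum())
```

```text
[-10.97674766   0.34519361  -0.87800187] 5.524704158306122 [ 0.6643929  -0.11827307  0.32059433]
230.96034136546186
234.7119364899348
```

>>> jog_arm([
  [-0.2,[0.02,0,0.005],[0,0,0]],
])

```text
time_s: 6.2
ee_pos: [0.6647, -0.1182, 0.3207]
orientation: [3.133, -0.0, -1.577]
ft_force: [-12.1, 0.3, -1.6]
finger_gap: 0.404
gripper_force: 6.3
```

```bash
cat > m.py <<'E'
from plant import r
import numpy as np
c=[]
for _ in range(3):
    a=r.grab_frame("scene")["color"][222:246,276:289].astype(float);sat=(a.max(2)-a.min(2)).mean(1);w=np.clip(sat.max()*.6-sat,0,None);c.append(round(222+(w*np.arange(24)).sum()/w.sum(),2))
s=r.sense();print(c,s["ft_force"].round(2),s["gripper_force"].round(2),s["ee_pos"].round(4))
E
python3 m.py
```

```text
Traceback (most recent call last):
  File "m.py", line 6, in <module>
    s=r.sense();print(c,s["ft_force"].round(2),s["gripper_force"].round(2),s["ee_pos"].round(4))
                                               ^^^^^^^^^^^^^^^^^^^^^^^^
AttributeError: 'float' object has no attribute 'round'
```

```bash
sed -i 's/s\["gripper_force"\].round(2)/round(s["gripper_force"],2)/' m.py; python3 m.py
```

```text
[np.float64(234.91), np.float64(234.93), np.float64(234.92)] [-12.68   0.09  -1.38] 5.9 [ 0.6647 -0.1183  0.3207]
```

Run:
```python
from h import *
S=pickle.load(open("scene.pkl","rb"));p=np.load("p.npy")
a=S["color"][212:236,276:289].astype(float);sat=(a.max(2)-a.min(2)).mean(1);w=np.clip(sat.max()*.6-sat,0,None);c0=212+(w*np.arange(24)).sum()/w.sum();print(c0)
X=[.6300,.6593,.6644,.6647];C=[c0,230.96,234.71,234.92];st=[0,0.0001,.00043,.00047]
for nm,d in {"x":(-1,0),"z":(0,-1),"brace":(-.766,-.643)}.items():
 for de in (.009,.0105,.012):
  def mod(s,full=False):
    o=[];ks=[]
    for x,t in zip(X,st):
        q=np.arccos((p[0]+.095-x+de)/.235);s2=s
        ft=(-.155+s2*d[0]+.766*t,-.015+s2*d[1]+.643*t)
        k,al,A,B=knee(q,ft);o.append(proj(S,world(p,[[k[0],.2,k[1]]]))[0][1]);ks.append(al)
    return np.array(o),ks
  r=least_squares(lambda v:mod(v[0])[0]+v[1]-C,[.004,0],x_scale=[.001,1],diff_step=1e-3)
  print(nm,de,r.x,r.fun.round(2),np.round(mod(r.x[0])[1],3))
```

```text
221.55999603332012
x 0.009 [ 0.00431655 -0.48321488] [ 0.02  0.01 -0.11  0.08] [-0.824 -0.3   -0.093 -0.07 ]
x 0.0105 [ 0.00624507 -1.22681812] [-0.68  0.18  0.35  0.15] [-0.802 -0.224 -0.    -0.   ]
x 0.012 [ 0.00705288 -1.0463677 ] [-0.69  0.18  0.35  0.16] [-0.804 -0.225 -0.    -0.   ]
z 0.009 [ 0.0061561  -3.01795106] [-0.61  0.17  0.32  0.12] [-0.792 -0.222 -0.    -0.   ]
z 0.0105 [ 0.0070369  -3.06977307] [-0.61  0.17  0.32  0.12] [-0.793 -0.222 -0.    -0.   ]
z 0.012 [ 0.00791485 -3.12171822] [-0.61  0.17  0.32  0.12] [-0.794 -0.222 -0.    -0.   ]
brace 0.009 [ 0.00412549 -2.09066081] [-0.65  0.17  0.34  0.14] [-0.796 -0.223 -0.    -0.   ]
brace 0.0105 [ 0.00401371 -1.47156046] [-0.43 -0.35  0.08  0.7 ] [-0.819 -0.289 -0.049 -0.   ]
brace 0.012 [ 0.00448692 -0.86784203] [ 0.03 -0.   -0.11  0.08] [-0.825 -0.3   -0.093 -0.069]
```

>>> jog_arm([
  [-0.2,[0.02,0,0.005],[0,0,0]],
])

```text
time_s: 6.58
ee_pos: [0.665, -0.1182, 0.3207]
orientation: [3.132, -0.0, -1.578]
ft_force: [-13.9, 1.1, -0.4]
finger_gap: 0.401
gripper_force: 6.8
```

```bash
python3 m.py
```

```text
[np.float64(234.97), np.float64(235.0), np.float64(235.01)] [-12.79   0.68   1.07] 6.41 [ 0.6651 -0.1183  0.3208]
```

The pin has stopped moving while the force rises: the brace is taut. Backing off.

>>> jog_arm([
  [-0.2,[-0.05,0,0],[0,0,0]],
  [-0.2,[-0.1,0,0],[0,0,0]],
  [-0.2,[-0.18,0,0],[0,0,0]],
  [-0.2,[0,0,0.3],[0,0,0]],
  [-0.2,[0,0,0.8],[0,0,0]],
])

```text
time_s: 7.15
ee_pos: [0.6578, -0.1175, 0.3532]
orientation: [3.137, 0.001, -1.577]
ft_force: [0.7, -0.0, -0.8]
finger_gap: 0.397
gripper_force: 0.0
```

```bash
python3 m.py
python3 - <<'E'
from h import *
p=np.load("p.npy");k,a,A,B=knee(1.287,(-.155-.766*.0042,-.015-.643*.0042));print(k,a,world(p,[[k[0],.195,k[1]]]))
S=pickle.load(open("scene.pkl","rb"));T=pickle.load(open("top.pkl","rb"))
E
```

```text
[np.float64(234.99), np.float64(234.99), np.float64(234.99)] [-0.67  0.21 -0.65] 0.0 [ 0.6601 -0.118   0.3588]
[0.00189129 0.14914967] -0.0 [[0.62894035 0.07566916 0.14914967]]
```

>>> jog_arm([
  [-1,[-0.2,0,0.7],[0,0,0]],
  [-1,[-0.2,0,0.7],[0,0,0]],
  [-1,[-0.2,0.93,0],[0,-0.83,0]],
  [-1,[-0.2,0.93,0],[0,-0.83,0]],
  [-1,[-0.2,0.93,0],[0,-0.83,0]],
])

```text
time_s: 7.72
ee_pos: [0.63, -0.0332, 0.3981]
orientation: [-2.837, 0.004, -1.577]
ft_force: [0.0, 1.2, 0.3]
finger_gap: 0.001
gripper_force: 0.0
```

>>> jog_arm([
  [-1,[-0.3,0.93,0],[0,-0.83,0]],
  [-1,[-0.3,0.93,0],[0,-0.83,0]],
  [-1,[-0.3,0.93,0],[0,-0.83,0]],
  [-1,[-0.3,0.93,0],[0,-0.83,0]],
  [-1,[0,0,0],[0,0,0]],
])

```text
time_s: 8.13
ee_pos: [0.5938, 0.061, 0.3935]
orientation: [-2.488, -0.006, -1.583]
ft_force: [-0.1, -1.1, -2.4]
finger_gap: 0.003
gripper_force: 0.0
```

>>> jog_arm([
  [-1,[0,0,-0.9],[0,0,0]],
  [-1,[0,0,-0.9],[0,0,0]],
  [-1,[0,0,-0.9],[0,0,0]],
  [-1,[0,0,-0.9],[0,0,0]],
  [-1,[0,0,0],[0,0,0]],
])

```text
time_s: 8.55
ee_pos: [0.5966, 0.0595, 0.2847]
orientation: [-2.494, -0.007, -1.584]
ft_force: [-1.4, -1.6, -1.1]
finger_gap: -0.002
gripper_force: 0.0
```

>>> jog_arm([
  [-1,[0,0.3,-0.8],[0,-0.4,0]],
  [-1,[0,0.3,-0.8],[0,0,0]],
  [-1,[0,0,-0.8],[0,0,0]],
  [-1,[0,0,-0.5],[0,0,0]],
  [-1,[0,0,0],[0,0,0]],
])

```text
time_s: 8.97
ee_pos: [0.6172, 0.0558, 0.2725]
orientation: [-2.441, -0.009, -1.612]
ft_force: [0.5, -1.9, -0.9]
finger_gap: -0.002
gripper_force: 0.0
```

```bash
python3 - <<'E'
from plant import r
import cv2,numpy as np
a=[]
for n,(x,y,w,h) in {"scene":(210,160,110,110),"top":(250,165,110,110)}.items():
    c=r.grab_frame(n)["color"][y:y+h,x:x+w,::-1]
    a.append(cv2.convertScaleAbs(cv2.resize(c,(400,400),interpolation=cv2.INTER_CUBIC),alpha=1.6,beta=15))
cv2.imwrite("pics/c4.png",np.hstack(a))
E
python3 m.py
```

```text
[np.float64(235.0), np.float64(234.99), np.float64(234.99)] [-0.31  0.2   0.02] 0.0 [0.6165 0.0619 0.2734]
```

View pics/c4.png

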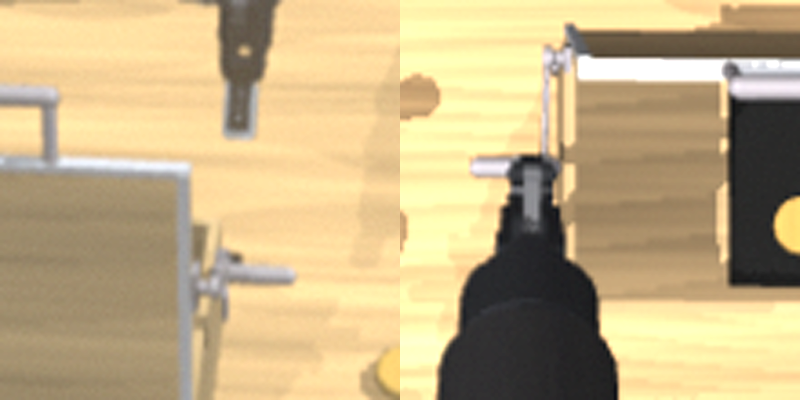

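The fingers hover at scene crop (238, 135), above and inboard of the pin at (290, 275). The arm did not descend, so I'll check for a joint limit.

```bash
python3 -c "
from plant import r
s=r.sense();print(s['qpos'].round(3),s['orientation'],s['ee_pos'])"
```

```text
[ 0.144 -0.098 -0.986  1.665 -0.122 -1.785] [-2.4387835  -0.01680091 -1.5959001 ] [0.61646253 0.06189611 0.27343087]
```

>>> jog_arm([
  [-1,[-0.5,0,0.8],[0,0.5,0]],
  [-1,[-0.3,0,0.8],[0,0.8,0]],
  [-1,[0,0,0],[0,0.8,0]],
  [-1,[0,0,0],[0,0.8,0]],
  [-1,[0,0,0],[0,0.8,0]],
])

```text
time_s: 9.63
ee_pos: [0.651, 0.0296, 0.3307]
orientation: [-2.515, -0.06, -1.639]
ft_force: [2.0, -2.5, 3.3]
finger_gap: 0.004
gripper_force: 0.0
```

```bash
python3 -c "
from plant import r
s=r.sense();print(s['qpos'].round(3),s['orientation'],s['ee_pos'])"
```

```text
[ 0.472 -0.061 -0.687  0.74  -0.534 -1.09 ] [-2.51532529 -0.05972886 -1.63900041] [0.65101327 0.02958729 0.33068249]
```

>>> jog_arm([
  [-1,[-0.3,0,0.3],[0,0.6,0]],
  [-1,[-0.3,0,0.3],[0,0.6,0]],
  [-1,[-0.3,0,0],[0,0.6,0]],
  [-1,[0,0,0],[0,0,0]],
  [-1,[0,0,0],[0,0,0]],
])

```text
time_s: 10.05
ee_pos: [0.6264, 0.0293, 0.3492]
orientation: [-2.725, -0.073, -1.627]
ft_force: [-0.6, -0.2, 0.6]
finger_gap: -0.005
gripper_force: 0.0
```

```bash
python3 -c "
from plant import r
s=r.sense();print(s['qpos'].round(3),s['orientation'],s['ee_pos'])"; python3 m.py
```

```text
[ 0.513 -0.015 -0.397  0.358 -0.898 -0.738] [-2.72531037 -0.07315633 -1.62732331] [0.62640695 0.02928881 0.34922042]
[np.float64(234.99), np.float64(234.99), np.float64(235.0)] [-0.18 -0.05  0.07] 0.0 [0.6248 0.0271 0.3474]
```

```bash
cat > d.py <<'E'
import sys,numpy as np
from plant import r
from scipy.spatial.transform import Rotation as R
t=np.array([float(v) for v in sys.argv[1:7]]);s=r.sense()
print("shift",((t[:3]-s["ee_pos"])/.03).round(2),"turn",((R.from_euler("xyz",t[3:])*R.from_euler("xyz",s["orientation"]).inv()).as_rotvec()/.12).round(2),s["qpos"].round(2),s["ft_force"].round(1))
E
python3 d.py .620 .0776 .28 -2.94 0 -1.579
```

```text
shift [-0.16  1.68 -2.25] turn [0.68 1.75 0.35] [ 0.51 -0.02 -0.4   0.36 -0.9  -0.74] [-0.2 -0.1  0.1]
```

>>> jog_arm([
  [-1,[-0.04,0.4,-0.3],[0.17,0.44,0.09]],
  [-1,[-0.04,0.4,-0.3],[0.17,0.44,0.09]],
  [-1,[-0.04,0.45,-0.4],[0.17,0.44,0.09]],
  [-1,[-0.04,0.43,-0.4],[0.17,0.43,0.08]],
  [-1,[0,0,0],[0,0,0]],
])

```text
time_s: 10.62
ee_pos: [0.6205, 0.0782, 0.3032]
orientation: [-2.946, 0.0, -1.58]
ft_force: [0.1, 0.4, 0.6]
finger_gap: -0.004
gripper_force: 0.0
```

```bash
python3 d.py .620 .0776 .20 -2.94 0 -1.579
```

```text
shift [-0.02 -0.02 -3.44] turn [-0.   -0.05  0.01] [ 0.49  0.12 -0.2   0.11 -1.08 -0.55] [0.1 0.4 0.6]
```

>>> jog_arm([
  [-1,[0,0,-0.8],[0,0,0]],
  [-1,[0,0,-0.8],[0,0,0]],
  [-1,[0,0,-0.8],[0,0,0]],
  [-1,[0,0,-0.6],[0,0,0]],
  [-1,[0,0,0],[0,0,0]],
])

```text
time_s: 11.03
ee_pos: [0.6178, 0.0758, 0.2119]
orientation: [-2.946, -0.003, -1.581]
ft_force: [-0.9, -1.2, -1.1]
finger_gap: -0.002
gripper_force: 0.0
```

```bash
python3 - <<'E'
from plant import r
import cv2,numpy as np
a=[]
for n,(x,y,w,h) in {"scene":(210,160,110,110),"top":(250,165,110,110)}.items():
    c=r.grab_frame(n)["color"][y:y+h,x:x+w,::-1]
    a.append(cv2.convertScaleAbs(cv2.resize(c,(400,400),interpolation=cv2.INTER_CUBIC),alpha=1.6,beta=15))
cv2.imwrite("pics/c5.png",np.hstack(a))
E
python3 m.py;python3 d.py .620 .0776 .17 -2.94 0 -1.579
```

```text
[np.float64(235.0), np.float64(235.0), np.float64(235.0)] [-0.87  0.57  0.2 ] 0.0 [0.6215 0.0777 0.2183]
shift [-0.05 -0.   -1.61] turn [-0.01  0.02  0.01] [ 0.49  0.17 -0.34  0.13 -0.88 -0.57] [-0.9  0.6  0.2]
```

View pics/c5.png

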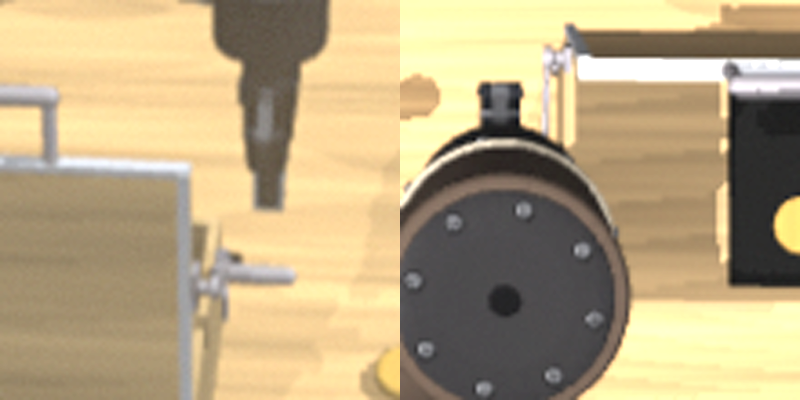

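The closed fingertips are at scene crop (270, 210), directly over the middle of the free pin (235-295, 272). Descending to just above it.

>>> jog_arm([
  [-1,[0.06,0,-0.5],[0,0,0]],
  [-1,[0.06,0,-0.5],[0,0,0]],
  [-1,[0.06,0,-0.4],[0,0,0]],
  [-1,[0,0,-0.2],[0,0,0]],
  [-1,[0,0,0],[0,0,0]],
])

```text
time_s: 11.7
ee_pos: [0.6259, 0.0775, 0.1679]
orientation: [-2.941, 0.0, -1.58]
ft_force: [-0.0, -0.2, 0.2]
finger_gap: 0.001
gripper_force: 0.0
```

>>> jog_arm([
  [-1,[0,0,-0.04],[0,0,0]],
  [-1,[0,0,-0.04],[0,0,0]],
])

```text
time_s: 11.87
ee_pos: [0.6268, 0.078, 0.1673]
orientation: [-2.939, 0.002, -1.58]
ft_force: [0.2, 0.6, 0.3]
finger_gap: 0.0
gripper_force: 0.0
```

>>> jog_arm([
  [-1,[0,0,-0.04],[0,0,0]],
  [-1,[0,0,-0.04],[0,0,0]],
])

```text
time_s: 12.03
ee_pos: [0.6265, 0.0779, 0.1643]
orientation: [-2.939, 0.001, -1.58]
ft_force: [0.1, -0.6, -0.6]
finger_gap: -0.001
gripper_force: 0.0
```

>>> jog_arm([
  [-1,[0,0,-0.05],[0,0,0]],
  [-1,[0,0,-0.05],[0,0,0]],
])

```text
time_s: 12.2
ee_pos: [0.6262, 0.0777, 0.1607]
orientation: [-2.94, 0.001, -1.58]
ft_force: [0.6, -0.0, -0.4]
finger_gap: -0.002
gripper_force: 0.0
```

>>> jog_arm([
  [-1,[0,0,-0.03],[0,0,0]],
  [-1,[0,0,-0.03],[0,0,0]],
])

```text
time_s: 12.37
ee_pos: [0.6261, 0.0777, 0.1587]
orientation: [-2.941, 0.001, -1.58]
ft_force: [0.7, -1.2, 0.6]
finger_gap: 0.002
gripper_force: 0.0
```

>>> jog_arm([
  [-1,[0,0,-0.03],[0,0,0]],
  [-1,[0,0,-0.03],[0,0,0]],
])

```text
time_s: 12.53
ee_pos: [0.6264, 0.0778, 0.1571]
orientation: [-2.94, 0.001, -1.58]
ft_force: [-0.5, 0.1, 2.1]
finger_gap: 0.001
gripper_force: 0.5
```

>>> jog_arm([
  [-1,[0.02,0,-0.025],[0,0,0]],
  [-1,[0.02,0,-0.025],[0,0,0]],
])

```text
time_s: 12.7
ee_pos: [0.6275, 0.0777, 0.1556]
orientation: [-2.94, 0.001, -1.58]
ft_force: [-0.4, -0.2, 1.9]
finger_gap: 0.0
gripper_force: 0.7
```

>>> jog_arm([
  [-1,[0.02,0,-0.025],[0,0,0]],
  [-1,[0.02,0,-0.025],[0,0,0]],
])

```text
time_s: 12.87
ee_pos: [0.6286, 0.0777, 0.154]
orientation: [-2.94, 0.001, -1.58]
ft_force: [-1.3, 0.5, 1.9]
finger_gap: -0.0
gripper_force: 1.0
```

```bash
python3 m.py
```

```text
[np.float64(232.48), np.float64(232.51), np.float64(232.47)] [-1.2   0.38  0.75] 0.45 [0.6286 0.0777 0.1539]
```

>>> jog_arm([
  [-1,[0.02,0,-0.025],[0,0,0]],
  [-1,[0.02,0,-0.025],[0,0,0]],
])

```text
time_s: 13.18
ee_pos: [0.6297, 0.0777, 0.1525]
orientation: [-2.941, 0.001, -1.58]
ft_force: [-1.8, 0.5, 2.4]
finger_gap: 0.003
gripper_force: 1.3
```

>>> jog_arm([
  [-1,[0.02,0,-0.025],[0,0,0]],
  [-1,[0.02,0,-0.025],[0,0,0]],
])

```text
time_s: 13.35
ee_pos: [0.6308, 0.0776, 0.1509]
orientation: [-2.941, 0.001, -1.58]
ft_force: [-3.3, 0.4, 2.8]
finger_gap: -0.002
gripper_force: 1.6
```

>>> jog_arm([
  [-1,[0.02,0,-0.025],[0,0,0]],
  [-1,[0.02,0,-0.025],[0,0,0]],
])

```text
time_s: 13.52
ee_pos: [0.6319, 0.0776, 0.1493]
orientation: [-2.941, 0.001, -1.58]
ft_force: [-3.4, 0.3, 3.9]
finger_gap: 0.001
gripper_force: 1.9
```

>>> jog_arm([
  [-1,[0.02,0,-0.025],[0,0,0]],
])

```text
time_s: 13.6
ee_pos: [0.6326, 0.0776, 0.1486]
orientation: [-2.941, 0.001, -1.58]
ft_force: [-2.5, 0.7, 3.6]
finger_gap: -0.001
gripper_force: 2.1
```

```bash
python3 m.py
```

```text
[np.float64(233.51), np.float64(233.55), np.float64(233.54)] [-2.16 -0.8   2.72] 1.26 [0.6327 0.0776 0.1486]
```

>>> jog_arm([
  [-1,[-0.1,0,0.2],[0,0,0]],
  [-1,[-0.2,0,0.6],[0,0,0]],
  [-1,[0,0,0.9],[0,0,0]],
  [-1,[0,0,0.9],[0,0,0]],
  [-1,[0,0,0.9],[0,0,0]],
])

```text
time_s: 14.17
ee_pos: [0.6236, 0.0777, 0.2553]
orientation: [-2.94, 0.001, -1.58]
ft_force: [0.7, 0.4, 0.3]
finger_gap: -0.001
gripper_force: 0.0
```

```bash
sed -i 's/222:246/226:250/;s/round(222/round(226/' m.py; python3 m.py
python3 - <<'E'
from h import *
S=pickle.load(open("scene.pkl","rb"));p=np.load("p.npy")
for s in (.002,.0042,.006):
  ft=(-.155-.766*s,-.015-.643*s);qq=np.arange(1.1,1.5,.001);qt=[q for q in qq if np.hypot(*(knee(q,ft)[3]-knee(q,ft)[2]))>.172][0]
  k,_,A,B=knee(qt,ft)
  for kn in (-.05,0,.1,.15,.2,.25,.3): print(s,kn,proj(S,world(p,[[k[0]+.643*.043*kn,.2,k[1]-.766*.043*kn]]))[0][1].round(2),end="; ")
  print()
E
```

```text
[np.float64(238.97), np.float64(238.96), np.float64(238.97)] [ 0.03 -0.55  0.05] 0.0 [0.6251 0.0783 0.257 ]
0.002 -0.05 236.46; 0.002 0 237.29; 0.002 0.1 238.95; 0.002 0.15 239.77; 0.002 0.2 240.6; 0.002 0.25 241.43; 0.002 0.3 242.25; 
0.0042 -0.05 236.18; 0.0042 0 237.01; 0.0042 0.1 238.66; 0.0042 0.15 239.48; 0.0042 0.2 240.31; 0.0042 0.25 241.13; 0.0042 0.3 241.96; 
0.006 -0.05 235.95; 0.006 0 236.78; 0.006 0.1 238.43; 0.006 0.15 239.25; 0.006 0.2 240.07; 0.006 0.25 240.9; 0.006 0.3 241.72;
```

```bash
python3 d.py .6547 -.118 .42 3.1416 0 -1.579
```

```text
shift [ 0.99 -6.54  5.43] turn [-0.01  1.72  0.01] [ 0.49  0.15 -0.28  0.12 -0.96 -0.56] [ 0.  -0.5  0.1]
```

>>> jog_arm([
  [-1,[0,0,0.9],[0,0.35,0]],
  [-1,[0,0,0.9],[0,0.35,0]],
  [-1,[0,0,0.9],[0,0.35,0]],
  [-0.2,[0,-0.5,0.9],[0,0.35,0]],
  [-0.2,[0.1,-0.9,0.9],[0,0.32,0]],
])

```text
time_s: 14.73
ee_pos: [0.6263, 0.0371, 0.3894]
orientation: [3.134, -0.0, -1.577]
ft_force: [1.6, 0.0, -0.1]
finger_gap: 0.27
gripper_force: 0.0
```

>>> jog_arm([
  [-0.2,[0.2,-0.9,0.9],[0,0,0]],
  [-0.2,[0.2,-0.9,0],[0,0,0]],
  [-0.2,[0.2,-0.9,0],[0,0,0]],
  [-0.2,[0.2,-0.9,0],[0,0,0]],
  [-0.2,[0.1,-0.9,0],[0,0,0]],
])

```text
time_s: 15.15
ee_pos: [0.6541, -0.1005, 0.4144]
orientation: [3.135, -0.001, -1.58]
ft_force: [-0.6, -0.1, 0.6]
finger_gap: 0.399
gripper_force: 0.0
```

>>> jog_arm([
  [-0.2,[0,-0.6,0],[0,0,0]],
  [-0.2,[0,0,0],[0,0,0]],
])

```text
time_s: 15.32
ee_pos: [0.6536, -0.1205, 0.4142]
orientation: [3.134, -0.002, -1.583]
ft_force: [1.2, 1.2, 0.2]
finger_gap: 0.399
gripper_force: 0.0
```

```bash
python3 d.py .6547 -.118 .318 3.1416 0 -1.579; python3 m.py
```

```text
shift [ 0.04  0.08 -3.21] turn [ 0.01 -0.06  0.03] [ 0.11  0.3   0.32  0.   -1.61 -0.12] [1.2 1.2 0.2]
[np.float64(238.97), np.float64(238.97), np.float64(238.96)] [-0.29  0.05  0.39] 0.0 [ 0.6537 -0.1172  0.4149]
```

>>> jog_arm([
  [-0.2,[0,0,-0.9],[0,0,0]],
  [-0.2,[0,0,-0.9],[0,0,0]],
  [-0.2,[0,0,-0.9],[0,0,0]],
  [-0.2,[0,0,-0.55],[0,0,0]],
  [-0.2,[0,0,0],[0,0,0]],
])

```text
time_s: 15.88
ee_pos: [0.652, -0.1157, 0.3136]
orientation: [3.13, -0.0, -1.579]
ft_force: [-0.6, 0.3, -1.3]
finger_gap: 0.397
gripper_force: 0.0
```

>>> jog_arm([
  [-0.2,[-0.1,0,0],[0,0,0]],
  [-0.2,[-0.1,0,0],[0,0,0]],
  [-0.2,[-0.08,0,0],[0,0,0]],
])

```text
time_s: 16.13
ee_pos: [0.6457, -0.117, 0.3203]
orientation: [3.139, -0.001, -1.579]
ft_force: [-0.8, 0.2, -0.2]
finger_gap: 0.404
gripper_force: 0.0
```

>>> jog_arm([
  [-0.2,[-0.05,0,-0.015],[0,0,0]],
  [-0.2,[-0.05,0,-0.015],[0,0,0]],
])

```text
time_s: 16.3
ee_pos: [0.6424, -0.1172, 0.3187]
orientation: [3.138, -0.001, -1.58]
ft_force: [0.5, 0.4, 0.8]
finger_gap: 0.401
gripper_force: 0.0
```

>>> jog_arm([
  [-0.2,[-0.05,0,-0.015],[0,0,0]],
  [-0.2,[-0.05,0,-0.015],[0,0,0]],
])

```text
time_s: 16.47
ee_pos: [0.6403, -0.1173, 0.3175]
orientation: [3.14, -0.001, -1.58]
ft_force: [4.2, 0.4, 3.2]
finger_gap: 0.399
gripper_force: 2.4
```

>>> jog_arm([
  [-0.2,[-0.05,0,-0.015],[0,0,0]],
  [-0.2,[-0.05,0,-0.015],[0,0,0]],
])

```text
time_s: 16.63
ee_pos: [0.6382, -0.1173, 0.3169]
orientation: [3.141, -0.001, -1.58]
ft_force: [6.0, 0.3, 3.3]
finger_gap: 0.398
gripper_force: 3.2
```

```bash
python3 m.py
```

```text
[np.float64(239.76), np.float64(239.92), np.float64(239.92)] [5.47 0.91 2.76] 2.66 [ 0.638  -0.1173  0.3168]
```

>>> jog_arm([
  [-0.2,[-0.08,0,-0.03],[0,0,0]],
  [-0.2,[-0.08,0,-0.03],[0,0,0]],
])

```text
time_s: 16.95
ee_pos: [0.6335, -0.1173, 0.3152]
orientation: [3.142, -0.001, -1.58]
ft_force: [6.5, 0.1, 3.9]
finger_gap: 0.403
gripper_force: 3.0
```

>>> jog_arm([
  [-0.2,[-0.1,0,-0.04],[0,0,0]],
  [-0.2,[-0.1,0,-0.04],[0,0,0]],
])

```text
time_s: 17.12
ee_pos: [0.6274, -0.1173, 0.3128]
orientation: [3.141, -0.001, -1.58]
ft_force: [5.5, -0.1, 4.2]
finger_gap: 0.399
gripper_force: 2.8
```

>>> jog_arm([
  [-0.2,[-0.1,0,-0.04],[0,0,0]],
  [-0.2,[-0.1,0,-0.04],[0,0,0]],
])

```text
time_s: 17.28
ee_pos: [0.6213, -0.1173, 0.3103]
orientation: [3.141, -0.001, -1.58]
ft_force: [6.3, 1.4, 4.2]
finger_gap: 0.404
gripper_force: 2.7
```

```bash
python3 m.py
```

```text
[np.float64(244.99), np.float64(245.09), np.float64(245.09)] [4.65 0.18 2.93] 2.59 [ 0.6206 -0.1173  0.3101]
```

>>> jog_arm([
  [-0.2,[-0.143,0,-0.07],[0,0,0]],
  [-0.2,[-0.143,0,-0.07],[0,0,0]],
  [-0.2,[-0.143,0,-0.07],[0,0,0]],
  [-0.2,[-0.143,0,-0.07],[0,0,0]],
])

```text
time_s: 17.77
ee_pos: [0.6034, -0.1173, 0.3012]
orientation: [3.139, -0.001, -1.58]
ft_force: [5.6, 0.6, 3.9]
finger_gap: 0.401
gripper_force: 2.7
```

>>> jog_arm([
  [-0.2,[-0.17,0,-0.1],[0,0,0]],
  [-0.2,[-0.17,0,-0.1],[0,0,0]],
  [-0.2,[-0.17,0,-0.1],[0,0,0]],
  [-0.2,[-0.17,0,-0.1],[0,0,0]],
])

```text
time_s: 18.1
ee_pos: [0.5829, -0.1173, 0.2892]
orientation: [3.139, -0.001, -1.58]
ft_force: [4.5, 0.7, 4.2]
finger_gap: 0.398
gripper_force: 2.4
```

>>> jog_arm([
  [-0.2,[-0.16,0,-0.115],[0,0,0]],
  [-0.2,[-0.16,0,-0.115],[0,0,0]],
  [-0.2,[-0.16,0,-0.115],[0,0,0]],
  [-0.2,[-0.16,0,-0.115],[0,0,0]],
])

```text
time_s: 18.43
ee_pos: [0.5627, -0.1173, 0.2746]
orientation: [3.137, -0.001, -1.58]
ft_force: [5.4, 1.3, 3.9]
finger_gap: 0.399
gripper_force: 2.4
```

>>> jog_arm([
  [-0.2,[-0.147,0,-0.13],[0,0,0]],
  [-0.2,[-0.147,0,-0.13],[0,0,0]],
  [-0.2,[-0.147,0,-0.13],[0,0,0]],
  [-0.2,[-0.147,0,-0.13],[0,0,0]],
])

```text
time_s: 18.77
ee_pos: [0.5447, -0.1173, 0.2587]
orientation: [3.136, -0.001, -1.58]
ft_force: [4.4, 0.1, 3.5]
finger_gap: 0.401
gripper_force: 2.4
```

>>> jog_arm([
  [-0.2,[0.15,0,0],[0,0,0]],
  [-0.2,[0.18,0,0.2],[0,0,0]],
  [-0.2,[0,0,0.8],[0,0,0]],
  [-0.2,[0,0,0.8],[0,0,0]],
  [-1,[-0.06,0,0.4],[0,0,0]],
])

```text
time_s: 19.18
ee_pos: [0.5537, -0.1177, 0.3274]
orientation: [3.136, -0.002, -1.58]
ft_force: [1.3, -0.2, 0.8]
finger_gap: 0.275
gripper_force: 0.0
```

>>> jog_arm([
  [-1,[0,0,0],[0,0,0]],
  [-1,[0,0,0],[0,0,0]],
  [-1,[0,0,0],[0,0,0]],
  [-1,[0,0,0],[0,0,0]],
])

```text
time_s: 19.52
ee_pos: [0.5527, -0.1173, 0.3238]
orientation: [3.134, -0.001, -1.58]
ft_force: [0.0, 0.6, -1.6]
finger_gap: 0.0
gripper_force: 0.0
```

```bash
python3 d.py .553 -.118 .288 3.1416 0 -1.579
python3 - <<'E'
from plant import r
import cv2,numpy as np
a=[]
for n,(x,y,w,h) in {"scene":(135,130,160,160),"top":(260,160,180,180)}.items():
    c=r.grab_frame(n)["color"][y:y+h,x:x+w,::-1]
    a.append(cv2.convertScaleAbs(cv2.resize(c,(400,400),interpolation=cv2.INTER_CUBIC),alpha=1.6,beta=15))
cv2.imwrite("pics/c6.png",np.hstack(a))
E
```

```text
shift [ 0.01 -0.02 -1.19] turn [ 0.01 -0.07  0.01] [ 0.14  0.14 -0.08 -0.   -1.37 -0.15] [ 0.   0.6 -1.6]
```

View pics/c6.png

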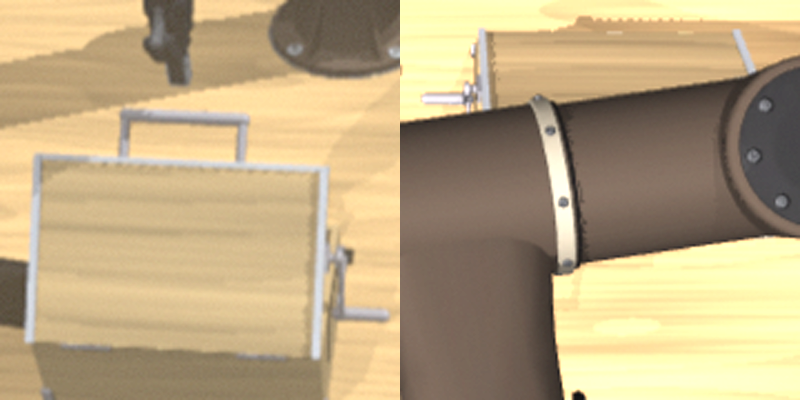

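The lid is half down, with the knee folded down and to the rear at scene crop (360, 315). The shut fingers are at (178, 82), over the bar at (185, 115).

>>> jog_arm([
  [-1,[0,0,-0.5],[0,0,0]],
  [-1,[0,0,-0.4],[0,0,0]],
  [-1,[0,0,-0.2],[0,0,0]],
  [-1,[0,0,-0.1],[0,0,0]],
  [-1,[0,0,-0.1],[0,0,0]],
])

```text
time_s: 20.03
ee_pos: [0.5529, -0.1175, 0.2868]
orientation: [3.135, -0.002, -1.579]
ft_force: [-10.5, 5.3, 19.4]
finger_gap: -0.001
gripper_force: 9.7
```

>>> jog_arm([
  [-1,[-0.1,0,-0.1],[0,0,0]],
  [-1,[-0.1,0,-0.1],[0,0,0]],
])

```text
time_s: 20.2
ee_pos: [0.548, -0.1174, 0.2826]
orientation: [3.139, -0.002, -1.579]
ft_force: [-3.0, 2.5, 11.8]
finger_gap: 0.002
gripper_force: 5.6
```

>>> jog_arm([
  [-1,[-0.12,0,-0.156],[0,0,0]],
  [-1,[-0.12,0,-0.156],[0,0,0]],
  [-1,[-0.12,0,-0.156],[0,0,0]],
  [-1,[-0.12,0,-0.156],[0,0,0]],
  [-1,[-0.12,0,-0.156],[0,0,0]],
])

```text
time_s: 20.62
ee_pos: [0.5279, -0.1175, 0.2591]
orientation: [3.136, -0.002, -1.579]
ft_force: [-11.9, 4.6, 17.0]
finger_gap: -0.002
gripper_force: 8.3
```

>>> jog_arm([
  [-1,[-0.11,0,-0.195],[0,0,0]],
  [-1,[-0.11,0,-0.195],[0,0,0]],
  [-1,[-0.11,0,-0.195],[0,0,0]],
  [-1,[-0.11,0,-0.195],[0,0,0]],
  [-1,[-0.11,0,-0.195],[0,0,0]],
])

```text
time_s: 21.03
ee_pos: [0.5118, -0.1179, 0.229]
orientation: [3.136, -0.002, -1.58]
ft_force: [-6.8, 1.6, 9.9]
finger_gap: -0.004
gripper_force: 5.0
```

>>> jog_arm([
  [-1,[-0.1,0,-0.21],[0,0,0]],
  [-1,[-0.1,0,-0.21],[0,0,0]],
  [-1,[-0.1,0,-0.21],[0,0,0]],
  [-1,[-0.1,0,-0.21],[0,0,0]],
  [-1,[-0.1,0,-0.21],[0,0,0]],
])

```text
time_s: 21.45
ee_pos: [0.4975, -0.1177, 0.197]
orientation: [3.137, -0.002, -1.58]
ft_force: [-2.9, -0.4, 6.5]
finger_gap: 0.002
gripper_force: 3.2
```

>>> jog_arm([
  [-1,[-0.06,0,-0.22],[0,0,0]],
  [-1,[-0.06,0,-0.22],[0,0,0]],
  [-1,[-0.05,0,-0.22],[0,0,0]],
  [-1,[-0.05,0,-0.22],[0,0,0]],
  [-1,[-0.05,0,-0.22],[0,0,0]],
])

```text
time_s: 21.87
ee_pos: [0.4892, -0.1176, 0.1637]
orientation: [3.136, -0.002, -1.58]
ft_force: [-4.2, 0.3, 5.8]
finger_gap: -0.006
gripper_force: 2.9
```

>>> jog_arm([
  [-1,[-0.03,0,-0.2],[0,0,0]],
  [-1,[-0.03,0,-0.2],[0,0,0]],
  [-1,[-0.02,0,-0.2],[0,0,0]],
  [-1,[-0.02,0,-0.2],[0,0,0]],
  [-1,[-0.01,0,-0.2],[0,0,0]],
])

```text
time_s: 22.28
ee_pos: [0.4862, -0.1176, 0.1336]
orientation: [3.136, -0.002, -1.58]
ft_force: [-3.1, 0.3, 5.6]
finger_gap: 0.001
gripper_force: 2.5
```

>>> jog_arm([
  [-1,[0,0,-0.1],[0,0,0]],
  [-1,[0,0,-0.1],[0,0,0]],
  [-1,[0,0,-0.1],[0,0,0]],
  [-1,[0,0,-0.08],[0,0,0]],
])

```text
time_s: 22.62
ee_pos: [0.4864, -0.1174, 0.1217]
orientation: [3.136, -0.001, -1.58]
ft_force: [-3.5, -0.4, 5.2]
finger_gap: -0.002
gripper_force: 2.4
```

>>> jog_arm([
  [-1,[0,0,-0.03],[0,0,0]],
  [-1,[0,0,-0.03],[0,0,0]],
])

```text
time_s: 22.78
ee_pos: [0.4862, -0.1174, 0.1198]
orientation: [3.136, -0.001, -1.58]
ft_force: [-4.0, -1.4, 4.2]
finger_gap: 0.001
gripper_force: 2.3
```

>>> jog_arm([
  [-1,[0,0,-0.03],[0,0,0]],
  [-1,[0,0,-0.03],[0,0,0]],
])

```text
time_s: 22.95
ee_pos: [0.4864, -0.1173, 0.118]
orientation: [3.136, -0.001, -1.58]
ft_force: [-3.7, -0.6, 4.7]
finger_gap: 0.001
gripper_force: 2.3
```

>>> jog_arm([
  [-1,[0,0,-0.03],[0,0,0]],
])

```text
time_s: 23.03
ee_pos: [0.4863, -0.1174, 0.1171]
orientation: [3.136, -0.001, -1.58]
ft_force: [-3.4, -0.5, 5.1]
finger_gap: -0.001
gripper_force: 2.3
```

>>> jog_arm([
  [-1,[0,0,-0.02],[0,0,0]],
])

```text
time_s: 23.12
ee_pos: [0.4864, -0.1174, 0.1168]
orientation: [3.136, -0.001, -1.58]
ft_force: [-6.1, 0.4, 13.6]
finger_gap: 0.003
gripper_force: 6.7
```

>>> jog_arm([
  [-1,[0,0,-0.02],[0,0,0]],
])

```text
time_s: 23.2
ee_pos: [0.4865, -0.1174, 0.1167]
orientation: [3.137, -0.001, -1.579]
ft_force: [-7.7, 1.4, 17.4]
finger_gap: 0.005
gripper_force: 9.2
```

Contact with a hard stop at z = 0.1168, against the expected 0.117: the lid is shut. Lift off, check and hand in.

>>> jog_arm([
  [-1,[0,0,0.1],[0,0,0]],
  [-1,[0,0,0.3],[0,0,0]],
  [-1,[0,0,0.9],[0,0,0]],
  [-1,[0,0,0.9],[0,0,0]],
  [-1,[0,0,0.9],[0,0,0]],
])

```text
time_s: 23.62
ee_pos: [0.4866, -0.1171, 0.2103]
orientation: [3.137, -0.001, -1.58]
ft_force: [1.9, 0.1, -0.4]
finger_gap: 0.001
gripper_force: 0.0
```

>>> jog_arm([
  [-1,[0,0,0.9],[0,0,0]],
  [-1,[0,0,0.5],[0,0,0]],
  [-1,[0,0,0],[0,0,0]],
  [-1,[0,0,0],[0,0,0]],
  [-1,[0,0,0],[0,0,0]],
])

```text
time_s: 24.03
ee_pos: [0.4862, -0.1171, 0.2505]
orientation: [3.136, -0.001, -1.58]
ft_force: [-0.3, -0.1, 0.1]
finger_gap: 0.005
gripper_force: 0.0
```

Run:
```python
from plant import r
import cv2
c=r.grab_frame("scene")["color"][130:300,120:350,::-1]
cv2.imwrite("pics/c7.png",cv2.convertScaleAbs(cv2.resize(c,None,fx=3,fy=3,interpolation=cv2.INTER_CUBIC),alpha=1.5,beta=10))
print(r.sense()["ft_force"])
```

```text
[-0.53187356  0.29588183 -0.30644082]
```

View pics/c7.png

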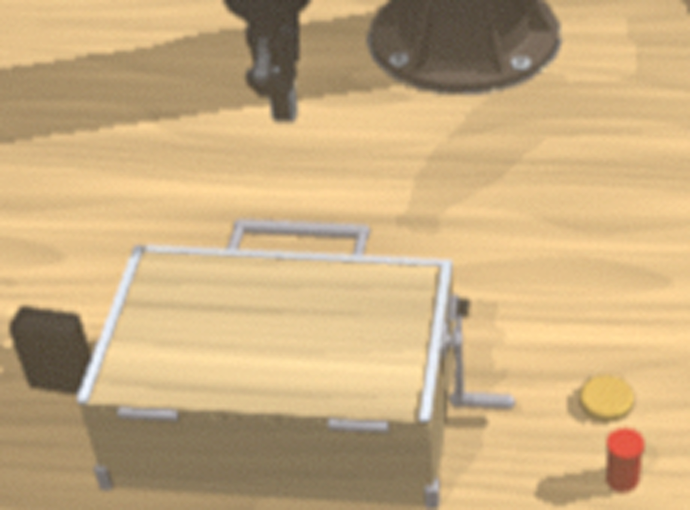

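The picture shows the lid flat and shut, with the bar at crop (300, 228) and the knee folded to the rear at (485, 402). The cap, canister and meter are undisturbed, and the gripper is clear of everything.

```bash
python3 -c "
from plant import r
print(r.hand_in())"
```

```text
the job is handed in; nothing more can be done
None
```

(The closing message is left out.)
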